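# Shut the test kiln and key in its programme

## Task

The test kiln is loaded: push its blue door shut until it clicks home on its catch. Then, on the sloping panel of the controller beside it, press the blue key, then the yellow, then the green, one at a time, each fully down for a moment and let up again, with the door still home. Never press the red stop key, press no key before the door is home, and leave the pot, the mug and the flask where they stand.

Things in the scene. Friction and masses are not known exactly. Their poses are not given: they have to be found in the camera images.
- kiln: Bench-top test kiln: a fixed metal box 220 deep (x) by 240 wide (y) by 260 mm tall with an open chamber, standing on the table. Origin: centre of its underside; its -x axis points out of the front (door) side, the front face lies at x = -110 mm in its frame.
- kiln_door (a joint): Angle of the blue door about its upright hinge at the kiln front's left (+y) edge; 0 = home, grows as it opens to the kiln's -x (clockwise from above). Starts 0.5 to 1.0 rad open, stays where left. Door 240 wide, 22 thick, top edge 255 mm above the table. A sprung catch resists from 0.09 rad, takes about 4 to 6 N at door_push to pass 0.045 rad, then draws the door home and holds it.
- door_push (a point): Point on the door's bare outer face, 195 mm from the hinge line, 45 mm from the free edge, 35 mm below the door's top, 220 mm above the table. Its own -x axis is the face's outward normal; it turns with the door. An upright steel bar handle, 80 mm long, stands 35 mm off the face nearer the free edge, 60 to 140 mm above the table.
- door_hinge (a point): Point on the door's upright hinge line, at the height of door_push. door_push lies 195 mm along the door from it and 23 mm outward of it.
- controller: Fixed grey box, 250 mm wide (y); origin: centre of underside. Its white panel's normal leans 35 degrees from vertical to the box's -x; four keys in a row along y, 56 mm apart, tops at x = -33, z = 93 mm. A hood on the housing behind, underside 95 mm above the key tops, front edge 12 mm behind (+x of) their centres, blocks a gripper coming straight down; along the normal there is room.
- key_blue_top (a point): Centre of the top face of the blue key, a round blue cap 26 mm across with its top 10 mm proud of a 42 mm black collar. Its z axis is the key's outward axis (the panel's normal); the key goes down along -z. The order of the colours along the row differs from run to run.
- key_blue (a joint): How far the blue key is pressed: 0 = up, 6 mm = fully down (4 N); pressed counts from 4 mm; it springs back up.
- key_yellow_top (a point): Centre of the top face of the yellow key, a round yellow cap 26 mm across with its top 10 mm proud of a 42 mm black collar. Its z axis is the key's outward axis (the panel's normal); the key goes down along -z. The order of the colours along the row differs from run to run.
- key_yellow (a joint): How far the yellow key is pressed: 0 = up, 6 mm = fully down (4 N); pressed counts from 4 mm; it springs back up.
- key_green_top (a point): Centre of the top face of the green key, a round green cap 26 mm across with its top 10 mm proud of a 42 mm black collar. Its z axis is the key's outward axis (the panel's normal); the key goes down along -z. The order of the colours along the row differs from run to run.
- key_green (a joint): How far the green key is pressed: 0 = up, 6 mm = fully down (4 N); pressed counts from 4 mm; it springs back up.
- key_red_top (a point): Centre of the top face of the red key, a round red cap 26 mm across with its top 10 mm proud of a 42 mm black collar. Its z axis is the key's outward axis (the panel's normal); the key goes down along -z. The order of the colours along the row differs from run to run. This is the stop key.
- key_red (a joint): How far the red key is pressed: 0 = up, 6 mm = fully down (4 N); pressed counts from 4 mm; it springs back up.
- clay_pot: Bystander: loose unfired grey clay burner pot, 100 mm across, 70 mm tall; origin at the centre of its underside.
- mug: Bystander: loose white mug, 76 mm across, 85 mm tall, with a handle; origin at the centre of its underside.
- flask: Bystander: loose blue drinking flask with a steel cap, 66 mm across, 220 mm tall; origin at the centre of its underside.

How it is judged (in metres and radians):
On the way, in this order (a step that is already met when the one before it is completed fails the run):
1. the kiln door is home on its catch (value of joint kiln_door below 0.025 rad), for 0.3 s.
2. the blue key is pressed down alone, with the door home (value of joint key_blue above 0.004 m and value of joint kiln_door below 0.025 rad and value of joint each of key_yellow, key_green, key_red below 0.002 m), for 0.1 s.
3. the yellow key is pressed down alone, with the door home (value of joint key_yellow above 0.004 m and value of joint kiln_door below 0.025 rad and value of joint each of key_blue, key_green, key_red below 0.002 m), for 0.1 s.
4. the green key is pressed down alone, with the door home (value of joint key_green above 0.004 m and value of joint kiln_door below 0.025 rad and value of joint each of key_blue, key_yellow, key_red below 0.002 m), for 0.1 s.
At the end, for the whole second after the job is handed in: The kiln door is home (within 0.025 rad), all four keys are up (within 2 mm), and the pot, mug and flask stand upright within 20 mm of where they were (value of joint kiln_door below 0.025 rad and value of joint each of key_blue, key_yellow, key_green, key_red below 0.002 m and distance of each of clay_pot, mug, flask from where it was at the start of the episode below 0.02 m and angle between each of clay_pot, mug, flask's own z axis and vertical below 0.15 rad); the robot touches nothing.
It fails at once if the red stop key is pressed (more than 2 mm) (value of joint key_red above 0.002 m).
It fails at once if two keys are down together (more than 2 mm each) (value of joint each of key_blue, key_yellow above 0.002 m or value of joint each of key_blue, key_green above 0.002 m or value of joint each of key_blue, key_red above 0.002 m or value of joint each of key_yellow, key_green above 0.002 m or value of joint each of key_yellow, key_red above 0.002 m or value of joint each of key_green, key_red above 0.002 m).
It fails at once if a key is pressed (more than 3 mm) while the door is not home (value of joint kiln_door above 0.025 rad and value of joint any of key_blue, key_yellow, key_green, key_red above 0.003 m).
It fails at once if the pot, mug or flask is moved more than 20 mm or tipped (distance of any of clay_pot, mug, flask from where it was at the start of the episode above 0.02 m or angle between any of clay_pot, mug, flask's own z axis and vertical above 0.3 rad).
It also fails if it takes over 61 s, if anything falls off the work surface, if the arm or the gripper's body presses on something with over 40 N, if the wrist force passes 120 N, or if a joint passes its speed limit or range.

## Robot

A 7-joint arm with a two-finger parallel gripper is mounted at the origin on the work surface. World frame = base frame: x ahead of the robot, y to its left, z up, the work surface at z = 0. Lengths are in m, angles in degrees, forces in N, time in s.
With the tool pointing down it reaches from about 0.425 to 0.875 m from the base axis. Payload 4.7 kg.
Tool frame: the origin (TCP) lies at the centre of the arm's flange, where the gripper is bolted on; the fingertips stand 182 mm ahead of it and the grasp point (between the pads) lies 164 mm ahead of it (env.grip_depth is the distance from the TCP to the grasp point, in m); z points along the fingers, y is the line along which they close (so a half turn about z gives the same grasp; the last joint's range is limited). The gripper opens to 87 mm and grips with 3 to 60 N. Pads are 19 mm wide; open, the fingers measure 117 mm over their backs; the gripper's body (75 mm by 190 mm) begins 51 mm behind the grasp point.
Start: joints at [-69.322, 18.392, -4.016, 83.108, 1.295, 78.541, -3.26], TCP at [0.221, 0.611, 0.405] pointing down, gripper open.
Joint ranges: [-163.93, 163.93], [-17.29, 119.83], [-79.2, 71.16], [3.27, 140.29], [-89.18, 269.18], [5.43, 117.66], [-154.24, 154.24]. Speed limits (degrees/s): [147.25, 147.25, 180, 180, 180, 180, 180].

## Interface

Orientations are given as [roll, pitch, yaw] about the fixed x, y, z axes, in that order (R = Rz(yaw) Ry(pitch) Rx(roll)).
In Python, from cell import env gives the robot as it stands. The module is installed in compiled form; this text tells all that it offers.
- The arm moves only by the tool send_rows, never from a script. Its arguments are lists of equal length, an entry for each row: "xyz": the shift along the tool's x, y, z in m, a list of three; "rotation": the turn, a rotation vector about the tool's x, y, z in rad, a list of three; "jaw": the opening, from 0 (shut) to 1 (fully open). A call has 1 to 20 rows; each row shifts and turns the commanded pose from where the row before left it, along the tool's axes as they then stand; what a row does not reach is not made up. A row lasts 1/10 s, in which the tool goes at most 50 mm and 8.59 degrees, less where a joint would pass 70% of its speed; a pose out of reach is approached as far as the arm can. A call is refused whole if a number of a shift passes 0.05 or a number of a turn 0.15, either way. A call with a gripper value outside its range is refused whole. The fingers move at their own pace and stop on an object; "newtons" is the grip in N (left out, the last holds). Time passes only in rows, so rows that do not move let the fingers close. It gives the time, the measured TCP pose, the force, the opening and the grip force at its end, in the units of the state.
- env.get_obs(): the state, without advancing time (a new reading comes with each control period).
- env.read_camera(name): name is "scene" or "top" or "wrist"; returns a dict with "image" (400x640x3 uint8, blue, green, red), "fx", "fy", "cx", "cy" (pixels), "R" (3x3) and "t" (3): a world point X has camera coordinates R X + t. Camera axes: x right, y down, z forward; pixel columns grow to the right and rows downward; lengths in m; the calibration is good to about 2 mm. A picture is of the moment at which its call begins. There is no depth.
- env.sign_off(): hands the job in; it is judged then, once.
The state is a dict: "time_s": time; "qpos": joint angles; "joint_velocities": joint speeds; "effort": joint torques, N m; "tool_pos": TCP position; "tool_rot": TCP orientation; "force": force on the tool from outside, world axes, zero at the start; "wrist_torque": the same for the moment, N m; "grip_width": finger opening in m; "grasp_force": force on a finger pad.
Only numpy, scipy, OpenCV 4.12 (cv2) and the standard library are available. Lean on these libraries where they do the work, as an engineer would, in place of code of your own. Each camera call takes 0.05 s, during which the arm holds its last target. There are 200 camera calls.

## Working session

There is one attempt and no reset: what is moved stays moved. The work goes in short steps, Python scripts to look and compute and a tool call to move; the robot and the scene stay as the last step left them, time stands still between calls to the robot, and variables do not carry over. Pictures are saved under pics/ and viewed, at most 10 in all, crops included, and the job is handed in when it is done.

Besides the shell and the picture viewer there is one more tool, called after "Call:" by a JSON object that holds its "fn" and its "kwargs", one argument or row to a line. send_rows: Moves the arm, as the interface text tells. Its arguments: {"type":"object","properties":{"xyz":{"type":"array"},"rotation":{"type":"array"},"jaw":{"type":"array"},"newtons":{"type":"number"}},"required":["xyz","rotation","jaw"]}

```bash
mkdir -p pics
python3 - <<'E'
from cell import env
import cv2,pickle
d={}
for n in ("scene","top"):
    c=env.read_camera(n); d[n]=c; cv2.imwrite(f"pics/{n}0.png",c["image"]); print(n,c["fx"],c["cx"],c["cy"],c["R"],c["t"])
pickle.dump(d,open("c0.pkl","wb"))
o=env.get_obs();print(o["time_s"],o["tool_pos"],o["tool_rot"],o["force"])
E
```

```text
scene 460.18694005322044 323.47234125383386 199.88516414018218 [[ 0.94289186 -0.33309465  0.00169913]
 [-0.30948616 -0.87792679 -0.36532571]
 [ 0.12317975  0.34393678 -0.93087821]] [-0.5334137   0.30219271  1.47052482]
top 432.84854479823457 319.80072301132077 196.17768981695525 [[-9.26406846e-02 -9.95699256e-01  8.33812802e-04]
 [-9.75247295e-01  9.05688960e-02 -2.01717598e-01]
 [ 2.00774544e-01 -1.95004300e-02 -9.79443370e-01]] [0.1089726  0.59928816 1.06082429]
0.1 [0.2208775  0.61112528 0.40376713] [-1.79902817e+02  5.63946284e-03  1.60131056e+02] [-0.4347359   0.44424554 -0.05277467]
```

View pics/scene0.png

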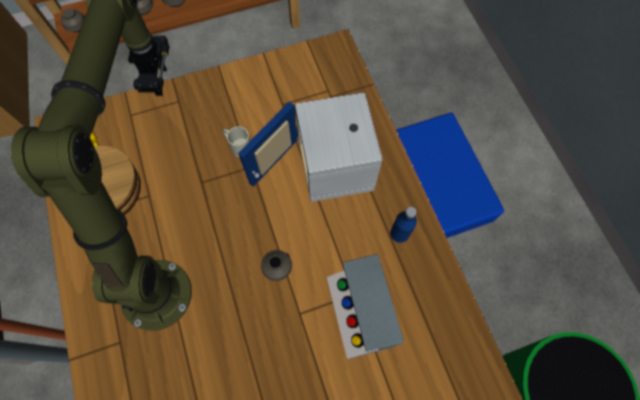

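View pics/top0.png

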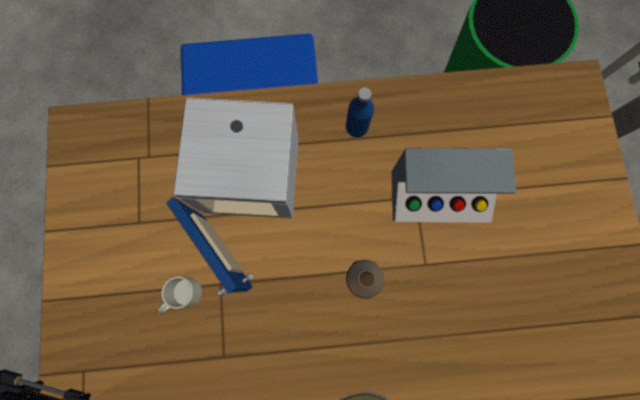

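The scene view shows the key row at (342,285)–(357,341), in the order green, blue, red, yellow from +y. The door's top edge runs from about (293,104) to (240,152), with the mug just outside it at (237,139). I'll measure the keys by colour and enlarge the door.

```bash
cat > h.py <<'E'
import cv2,numpy as np,pickle
d=pickle.load(open("c0.pkl","rb"))
def P(c): return np.array([[c["fx"],0,c["cx"]],[0,c["fy"],c["cy"]],[0,0,1]])@np.c_[c["R"],c["t"]]
def tri(a,b,A=d["scene"],B=d["top"]):
    X=cv2.triangulatePoints(P(A),P(B),np.array(a,float).reshape(2,1),np.array(b,float).reshape(2,1))[:,0]; return X[:3]/X[3]
def proj(X,c): p=P(c)@np.r_[X,1]; return p[:2]/p[2]
def atz(px,z,c):
    r=c["R"].T@np.array([(px[0]-c["cx"])/c["fx"],(px[1]-c["cy"])/c["fy"],1]); o=-c["R"].T@c["t"]
    return o+r*(z-o[2])/r[2]
def blob(im,col,box):
    x0,y0,x1,y1=box; hsv=cv2.cvtColor(im,cv2.COLOR_BGR2HSV).astype(int)[y0:y1,x0:x1]
    h={"red":0,"yellow":28,"green":70,"blue":112}[col]; dh=np.abs((hsv[...,0]-h+90)%180-90)
    m=((dh<14)&(hsv[...,1]>130)&(hsv[...,2]>70)).astype(np.uint8)
    n,l,s,c=cv2.connectedComponentsWithStats(m); k=1+np.argmax(s[1:,4]); return c[k]+[x0,y0],s[k,4]
E
python3 - <<'E'
from h import *
for col in ("blue","yellow","green","red"):
    a,na=blob(d["scene"]["image"],col,(328,272,370,352)); b,nb=blob(d["top"]["image"],col,(400,190,496,220))
    X=tri(a,b); print(col,a.round(1),na,b.round(1),nb,X.round(4),(proj(X,d["scene"])-a).round(2))
s=cv2.resize(d["scene"]["image"][90:210,220:390],None,fx=4.7,fy=4.7,interpolation=3)[:300*2,:800]
t=cv2.resize(d["top"]["image"][180:300,150:310],None,fx=5,fy=5,interpolation=3)
cv2.imwrite("pics/s1.png",s);cv2.imwrite("pics/t1.png",t)
E
```

```text
blue [346.  302.4] 62 [436.6 204.9] 83 [ 0.5526 -0.2367  0.0891] [-0.27  0.14]
yellow [333.  329.9] 530 [480.9 205.1] 95 [ 0.5023 -0.3051  0.2048] [ 6.21 -3.61]
green [341.2 284.3] 49 [414.4 204.8] 76 [ 0.5579 -0.1812  0.0891] [-0.2   0.11]
red [350.9 321.2] 71 [458.7 205. ] 93 [ 0.5472 -0.2927  0.0877] [-0.2   0.11]
```

View pics/s1.png

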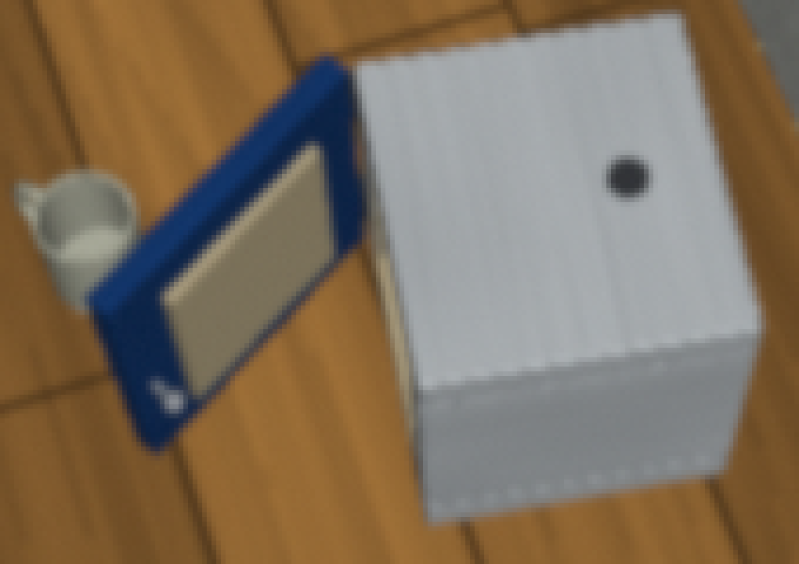

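View pics/t1.png

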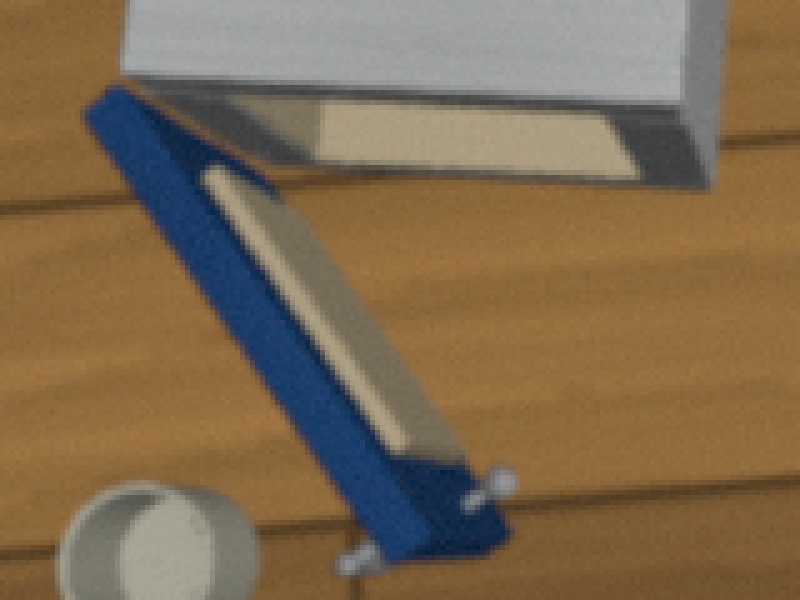

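The crops show the door top: outer hinge corner at top-crop (85,112), outer free corner (388,565), with the mug just beyond the outer face. The kiln's front top edge runs (120,72)–(685,105). Next I'll triangulate the corners and the mug.

```bash
cat >> h.py <<'E'
S=lambda u,v:(220+(u+.5)/4.7-.5,90+(v+.5)/4.7-.5)
T=lambda u,v:(150+(u+.5)/5-.5,180+(v+.5)/5-.5)
E
python3 - <<'E'
from h import *
a,na=blob(d["scene"]["image"],"yellow",(350,330,368,352)); b,nb=blob(d["top"]["image"],"yellow",(470,190,496,220)); print("yel",a,na,tri(a,b).round(4))
for n,s,t in [("kiln FL",(357,65),(120,73)),("kiln FR",(420,389),(685,106)),("hinge out",(322,57),(84,113)),("hinge in",(352,68),(120,87)),("free out",(90,300),(388,565)),("free in",(112,320),(433,542))]:
    X=tri(S(*s),T(*t)); print(n,X.round(4),(proj(X,d["scene"])-S(*s)).round(1),"top@z",atz(T(*t),.26 if 'k' in n else .255,d["top"]).round(4),atz(S(*s),.26 if 'k' in n else .255,d["scene"]).round(4))
print("mug rim",atz(T(138,560),.085,d["top"]).round(3),atz(S(85,215),.085,d["scene"]).round(3))
for n,p,q,z in [("pot",(276,262),(366,277),.07),("flask top",(411,211),(364,94),.22)]: print(n,atz(p,z,d["scene"]).round(3),atz(q,z,d["top"]).round(3))
E
```

```text
yel [355.96103896 340.36363636] 77 [ 0.5418 -0.3482  0.0881]
kiln FL [0.602  0.3684 0.2533] [-0.3  0.3] top@z [0.599  0.3658 0.26  ] [0.6022 0.3647 0.26  ]
kiln FR [0.5644 0.1283 0.2584] [-0.4  0.3] top@z [0.5626 0.1279 0.26  ] [0.5656 0.128  0.26  ]
hinge out [0.5841 0.3839 0.2517] [ 0.2 -0.1] top@z [0.5842 0.3831 0.255 ] [0.583  0.3815 0.255 ]
hinge in [0.5982 0.3707 0.2474] [-0.5  0.4] top@z [0.5941 0.3675 0.255 ] [0.5991 0.3668 0.255 ]
free out [0.3868 0.2673 0.2386] [-0.6  0.3] top@z [0.3845 0.2636 0.255 ] [0.3891 0.2584 0.255 ]
free in [0.3953 0.2481 0.2398] [-0.9  0.4] top@z [0.392  0.2449 0.255 ] [0.3984 0.2402 0.255 ]
mug rim [0.399 0.42  0.085] [0.401 0.421 0.085]
pot [ 0.393 -0.044  0.07 ] [ 0.391 -0.042  0.07 ]
flask top [ 0.811 -0.07   0.22 ] [ 0.807 -0.069  0.22 ]
```

Door angle is about 0.87 rad, the kiln's yaw is −8.7° and the controller's −5.5°. All measured lengths agree with the text. Next: go to a point outside the door with the jaws shut.

Call:
{"fn": "send_rows", "kwargs": {
  "xyz": [
    [-0.021, -0.017, 0.001],
    [-0.021, -0.017, 0.001],
    [-0.021, -0.017, 0.001],
    [-0.021, -0.017, 0.001],
    [-0.021, -0.017, 0.001],
    [-0.021, -0.017, 0.001],
    [-0.021, -0.017, 0.001],
    [-0.021, -0.017, 0.001],
    [-0.021, -0.017, 0.001],
    [-0.021, -0.017, 0.001],
    [-0.021, -0.017, 0.001],
    [-0.021, -0.017, 0.001],
    [0, 0, 0],
    [0, 0, 0]
  ],
  "rotation": [
    [0, 0, 0],
    [0, 0, 0],
    [0, 0, 0],
    [0, 0, 0],
    [0, 0, 0],
    [0, 0, 0],
    [0, 0, 0],
    [0, 0, 0],
    [0, 0, 0],
    [0, 0, 0],
    [0, 0, 0],
    [0, 0, 0],
    [0, 0, 0],
    [0, 0, 0]
  ],
  "jaw": [0, 0, 0, 0, 0, 0, 0, 0, 0, 0, 0, 0, 0, 0]
}}

```text
time_s: 1.5
tool_pos: [0.3887, 0.3335, 0.3926]
tool_rot: [180.0, -0.0, 160.1]
force: [-0.3, 1.0, 0.2]
grip_width: 0.0002
grasp_force: 0.0
```

```bash
cat >> h.py <<'E'
from scipy.spatial.transform import Rotation as Ro
def delta(p,R,o):
    R0=Ro.from_euler("xyz",o["tool_rot"],degrees=True)
    return R0.inv().apply(np.array(p)-o["tool_pos"]),(R0.inv()*R).as_rotvec()
hinge=np.array([.596,.362])
def push(th,off):  # TCP xy for finger axis off metres outside the face, door at th rad
    a=np.radians(-98.75)-th; u=np.array([np.cos(a),np.sin(a)]); n=np.array([u[1],-u[0]])
    return hinge+.195*u+(.023+off)*n
E
python3 - <<'E'
from h import *
from cell import env
o=env.get_obs(); print(o["tool_pos"].round(4),o["tool_rot"].round(2),o["force"].round(2),o["grip_width"])
R0=Ro.from_euler("xyz",o["tool_rot"],degrees=True)
pp=None
for th,off in [(.87,.03),(.87,.015),(.7,.013),(.5,.013),(.3,.013),(.15,.013),(.09,.013),(.045,.013),(0,.013)]:
    p=np.r_[push(th,off),.392]; 
    print(th,p.round(4),"from prev:",R0.inv().apply(p-(o["tool_pos"] if pp is None else pp)).round(4)); pp=p
c=env.read_camera("scene"); cv2.imwrite("pics/s2.png",cv2.resize(c["image"][20:240,130:410],None,fx=2.7,fy=2.7))
E
```

```text
[0.3887 0.3335 0.3926] [ 1.8000e+02 -3.0000e-02  1.6006e+02] [-0.32  0.96  0.16] 0.0002163975889863852
0.87 [0.4019 0.3056 0.392 ] from prev: [-0.022  -0.0216  0.0006]
0.87 [0.4098 0.2928 0.392 ] from prev: [-0.0117 -0.0094 -0.    ]
0.7 [0.4255 0.2608 0.392 ] from prev: [-0.0257 -0.0247 -0.    ]
0.5 [0.449  0.2289 0.392 ] from prev: [-0.033  -0.0219 -0.    ]
0.3 [0.4783 0.2024 0.392 ] from prev: [-0.0367 -0.0149 -0.    ]
0.15 [0.5035 0.1866 0.392 ] from prev: [-0.029  -0.0063 -0.    ]
0.09 [0.5142 0.1814 0.392 ] from prev: [-0.0118 -0.0013 -0.    ]
0.045 [0.5224 0.1779 0.392 ] from prev: [-0.0089 -0.0005 -0.    ]
0 [0.5308 0.1747 0.392 ] from prev: [-0.0089 -0.0001 -0.    ]
```

View pics/s2.png

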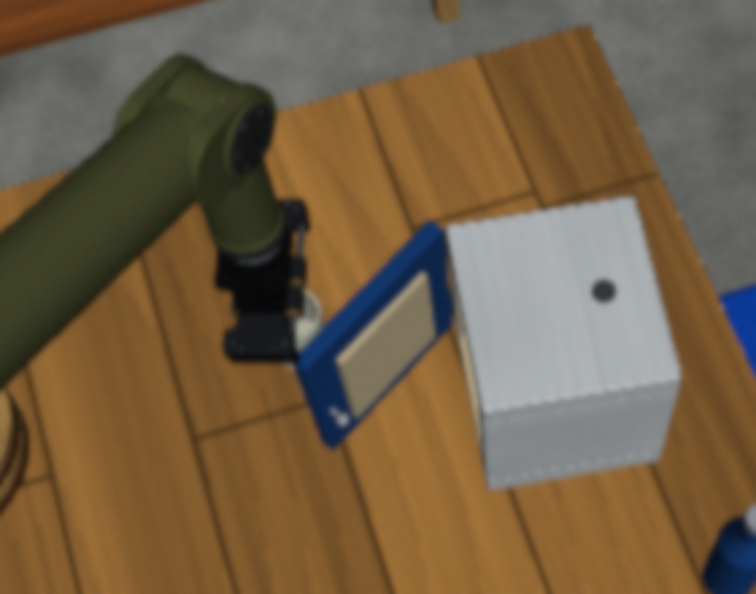

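The gripper stands outside the door's free half at about (265,335) in the crop, clear of the mug. Now push through to about 0.15 rad.

Call:
{"fn": "send_rows", "kwargs": {
  "xyz": [
    [-0.011, -0.011, 0],
    [-0.011, -0.011, 0],
    [-0.006, -0.005, 0],
    [-0.006, -0.005, 0],
    [-0.013, -0.0125, 0],
    [-0.013, -0.0125, 0],
    [-0.011, -0.0075, 0],
    [-0.011, -0.0075, 0],
    [-0.011, -0.007, 0],
    [-0.012, -0.005, 0],
    [-0.012, -0.005, 0],
    [-0.0125, -0.005, 0],
    [-0.01, -0.0025, 0],
    [-0.01, -0.002, 0],
    [-0.009, -0.002, 0]
  ],
  "rotation": [
    [0, 0, 0],
    [0, 0, 0],
    [0, 0, 0],
    [0, 0, 0],
    [0, 0, 0],
    [0, 0, 0],
    [0, 0, 0],
    [0, 0, 0],
    [0, 0, 0],
    [0, 0, 0],
    [0, 0, 0],
    [0, 0, 0],
    [0, 0, 0],
    [0, 0, 0],
    [0, 0, 0]
  ],
  "jaw": [0, 0, 0, 0, 0, 0, 0, 0, 0, 0, 0, 0, 0, 0, 0]
}}

```text
time_s: 3.05
tool_pos: [0.5042, 0.1852, 0.3927]
tool_rot: [-180.0, -0.0, 160.1]
force: [-0.5, 0.7, -0.4]
grip_width: 0.0006
grasp_force: 0.3
```

Call:
{"fn": "send_rows", "kwargs": {
  "xyz": [
    [-0.006, -0.001, 0],
    [-0.006, -0.0005, 0],
    [-0.0045, 0, 0],
    [-0.0045, 0, 0]
  ],
  "rotation": [
    [0, 0, 0],
    [0, 0, 0],
    [0, 0, 0],
    [0, 0, 0]
  ],
  "jaw": [0, 0, 0, 0]
}}

```text
time_s: 3.45
tool_pos: [0.5206, 0.178, 0.3926]
tool_rot: [-179.9, -0.5, 160.3]
force: [-13.6, -0.4, 7.2]
grip_width: 0.0004
grasp_force: 6.1
```

Call:
{"fn": "send_rows", "kwargs": {
  "xyz": [
    [-0.003, 0, 0],
    [-0.003, 0, 0],
    [-0.003, 0, 0]
  ],
  "rotation": [
    [0, 0, 0],
    [0, 0, 0],
    [0, 0, 0]
  ],
  "jaw": [0, 0, 0]
}}

```text
time_s: 3.75
tool_pos: [0.5311, 0.1741, 0.3927]
tool_rot: [-180.0, -0.0, 160.2]
force: [-0.8, -0.1, -0.9]
grip_width: 0.0004
grasp_force: 0.5
```

The force rose to about 14 N at the catch and then vanished. I'll press a little further to feel the stop, then back off and look.

Call:
{"fn": "send_rows", "kwargs": {
  "xyz": [
    [-0.002, 0, 0],
    [-0.002, 0, 0],
    [0, 0, 0]
  ],
  "rotation": [
    [0, 0, 0],
    [0, 0, 0],
    [0, 0, 0]
  ],
  "jaw": [0, 0, 0]
}}

```text
time_s: 4.05
tool_pos: [0.5344, 0.173, 0.3926]
tool_rot: [-180.0, -0.2, 160.2]
force: [-4.2, 1.0, 2.3]
grip_width: 0.0005
grasp_force: 2.7
```

Call:
{"fn": "send_rows", "kwargs": {
  "xyz": [
    [0.01, 0, 0],
    [0.02, 0, 0],
    [0.03, 0, 0],
    [0.03, 0, 0],
    [0.03, 0, 0],
    [0, 0, 0]
  ],
  "rotation": [
    [0, 0, 0],
    [0, 0, 0],
    [0, 0, 0],
    [0, 0, 0],
    [0, 0, 0],
    [0, 0, 0]
  ],
  "jaw": [0, 0, 0, 0, 0, 0]
}}

```text
time_s: 4.65
tool_pos: [0.4191, 0.2151, 0.393]
tool_rot: [179.9, -0.0, 160.4]
force: [0.3, 0.6, 0.4]
grip_width: 0.0004
grasp_force: 0.0
```

Run:
```python
from h import *
from cell import env
c=env.read_camera("top"); cv2.imwrite("pics/t3.png",cv2.resize(c["image"][90:300,150:410],None,fx=2.8,fy=2.8))
o=env.get_obs(); print(o["tool_pos"].round(4))
yb=np.array([.0961,.9954,0]);xb=np.array([.9954,-.0961,0]);s,k=np.sin(np.radians(35)),np.cos(np.radians(35))
n=-s*xb+np.r_[0,0,k]; z=-n; R=Ro.from_matrix(np.c_[np.cross(yb,z),yb,z])
g,y=np.array([.5579,-.1812,.0888]),np.array([.5418,-.3482,.0888])
for i,nm in enumerate(("green","blue","red","yellow")):
    p=g+(y-g)*i/3+n*(.182+.05); d1=delta(p,R,o); print(nm,p.round(4),"world delta",(p-o["tool_pos"]).round(3),"rotvec",d1[1].round(4),"n",n.round(3))
```

```text
[0.4208 0.214  0.3932]
green [ 0.4254 -0.1684  0.2788] world delta [ 0.005 -0.382 -0.114] rotvec [-0.0742 -0.6063 -0.2401] n [-0.571  0.055  0.819]
blue [ 0.4201 -0.2241  0.2788] world delta [-0.001 -0.438 -0.114] rotvec [-0.0742 -0.6063 -0.2401] n [-0.571  0.055  0.819]
red [ 0.4147 -0.2797  0.2788] world delta [-0.006 -0.494 -0.114] rotvec [-0.0742 -0.6063 -0.2401] n [-0.571  0.055  0.819]
yellow [ 0.4093 -0.3354  0.2788] world delta [-0.011 -0.549 -0.114] rotvec [-0.0742 -0.6063 -0.2401] n [-0.571  0.055  0.819]
```

View pics/t3.png

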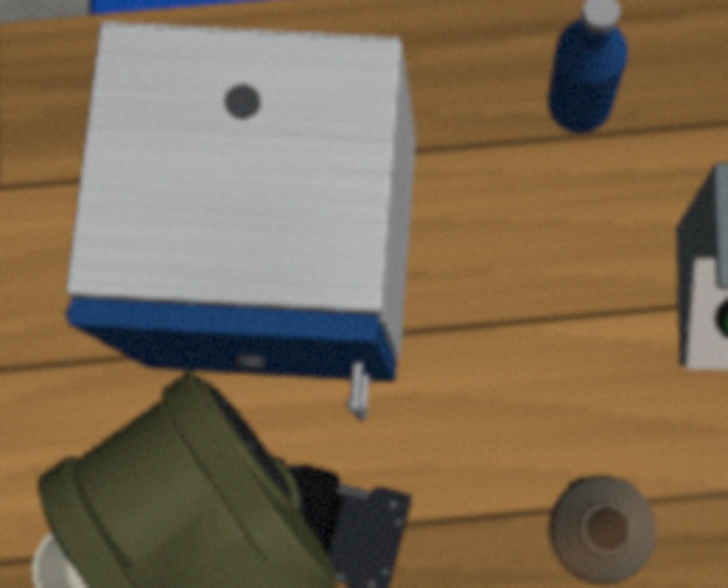

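The door is flush and home, and the mug and pot are untouched. Now swing over to the controller, keeping in front of the hood.

Call:
{"fn": "send_rows", "kwargs": {
  "xyz": [
    [-0.0155, -0.027, 0],
    [-0.0155, -0.027, 0],
    [-0.0155, -0.027, 0],
    [-0.0155, -0.027, 0],
    [-0.0155, -0.027, 0],
    [-0.0155, -0.027, 0],
    [-0.0155, -0.027, 0],
    [-0.006, -0.0275, 0],
    [-0.006, -0.0275, 0],
    [-0.006, -0.0275, 0],
    [-0.006, -0.0275, 0],
    [-0.006, -0.0275, 0],
    [-0.006, -0.0275, 0],
    [-0.006, -0.0275, 0],
    [-0.006, -0.0275, 0],
    [0, 0, 0]
  ],
  "rotation": [
    [0, 0, 0],
    [0, 0, 0],
    [0, 0, 0],
    [0, 0, 0],
    [0, 0, 0],
    [0, 0, 0],
    [0, 0, 0],
    [0, 0, 0],
    [0, 0, 0],
    [0, 0, 0],
    [0, 0, 0],
    [0, 0, 0],
    [0, 0, 0],
    [0, 0, 0],
    [0, 0, 0],
    [0, 0, 0]
  ],
  "jaw": [0, 0, 0, 0, 0, 0, 0, 0, 0, 0, 0, 0, 0, 0, 0, 0]
}}

```text
time_s: 6.3
tool_pos: [0.429, -0.2298, 0.3933]
tool_rot: [-179.8, 0.1, 159.6]
force: [-1.1, -0.2, 0.2]
grip_width: 0.0004
grasp_force: 0.0
```

```bash
cat >> h.py <<'E'
yb=np.array([.0961,.9954,0]);xb=np.array([.9954,-.0961,0]);s,k=np.sin(np.radians(35)),np.cos(np.radians(35))
n=-s*xb+np.r_[0,0,k]; RK=Ro.from_matrix(np.c_[np.cross(yb,-n),yb,-n])
g,y=np.array([.5579,-.1812,.0888]),np.array([.5418,-.3482,.0888])
def key(i,h): return g+(y-g)*i/3+n*(.182+h)
E
cat > q.py <<'E'
import sys
from h import *
from cell import env
o=env.get_obs(); print(o["tool_pos"].round(4),o["tool_rot"].round(2),o["force"].round(1))
a,b=delta(key(int(sys.argv[1]),float(sys.argv[2])),RK,o); print("shift",a.round(4),"rotvec",b.round(4))
E
python3 q.py 1 .05
```

```text
[ 0.429  -0.2298  0.3933] [-1.7983e+02  1.3000e-01  1.5964e+02] [-1.1 -0.2  0.2]
shift [0.0106 0.0026 0.1144] rotvec [-0.0822 -0.6055 -0.2499]
```

Call:
{"fn": "send_rows", "kwargs": {
  "xyz": [
    [0, 0, 0],
    [0, 0, 0],
    [0, 0, 0],
    [0, 0, 0],
    [0, 0, 0],
    [0, 0, 0],
    [0, 0, 0],
    [0, 0, 0],
    [0, 0, 0]
  ],
  "rotation": [
    [-0.0103, -0.0757, -0.0312],
    [-0.0103, -0.0757, -0.0312],
    [-0.0103, -0.0757, -0.0312],
    [-0.0103, -0.0757, -0.0312],
    [-0.0103, -0.0757, -0.0312],
    [-0.0103, -0.0757, -0.0312],
    [-0.0103, -0.0757, -0.0312],
    [-0.0103, -0.0757, -0.0312],
    [0, 0, 0]
  ],
  "jaw": [0, 0, 0, 0, 0, 0, 0, 0, 0]
}}

```text
time_s: 7.2
tool_pos: [0.4294, -0.2254, 0.3924]
tool_rot: [179.7, 34.9, 174.6]
force: [-1.1, -0.0, -0.9]
grip_width: 0.0002
grasp_force: 0.0
```

```bash
python3 q.py 1 .05
```

```text
[ 0.4294 -0.2254  0.3924] [179.73  34.94 174.65] [-1.1 -0.  -0.9]
shift [0.0728 0.     0.0877] rotvec [ 0.0063 -0.001   0.0023]
```

Call:
{"fn": "send_rows", "kwargs": {
  "xyz": [
    [0.0185, 0, 0],
    [0.0185, 0, 0],
    [0.018, 0, 0],
    [0.018, 0, 0],
    [0, 0, 0.022],
    [0, 0, 0.022],
    [0, 0, 0.022],
    [0, 0, 0.022],
    [0, 0, 0.015],
    [0, 0, 0.015],
    [0, 0, 0]
  ],
  "rotation": [
    [0.006, -0.001, 0.002],
    [0, 0, 0],
    [0, 0, 0],
    [0, 0, 0],
    [0, 0, 0],
    [0, 0, 0],
    [0, 0, 0],
    [0, 0, 0],
    [0, 0, 0],
    [0, 0, 0],
    [0, 0, 0]
  ],
  "jaw": [0, 0, 0, 0, 0, 0, 0, 0, 0, 0, 0]
}}

```text
time_s: 8.3
tool_pos: [0.445, -0.2251, 0.2583]
tool_rot: [179.9, 34.8, 174.7]
force: [-0.2, -0.1, -0.5]
grip_width: 0.0002
grasp_force: 0.0
```

```bash
python3 q.py 1 .01
python3 - <<'E'
from h import *
from cell import env
w=env.read_camera("wrist");t=env.read_camera("top")
a=cv2.resize(w["image"],(640,400)); b=cv2.resize(t["image"][160:260,370:530],None,fx=4,fy=4)[:200*2]
cv2.imwrite("pics/w4.png",cv2.resize(np.vstack([a,b]),None,fx=.74,fy=.74))
for i,nm in enumerate("gbry"): print(nm,proj(key(i,-.182),w).round(0))
o=env.get_obs();tip=o["tool_pos"]+.182*Ro.from_euler("xyz",o["tool_rot"],degrees=True).as_matrix()[:,2];print("tip",proj(tip,w).round(0))
E
```

```text
[ 0.445  -0.2251  0.2583] [179.89  34.77 174.73] [-0.2 -0.1 -0.5]
shift [ 0.0085 -0.0014  0.0089] rotvec [ 0.0043 -0.0041  0.0034]
g [404. 229.]
b [319. 229.]
r [235. 229.]
y [150. 229.]
tip [321. 256.]
```

View pics/w4.png

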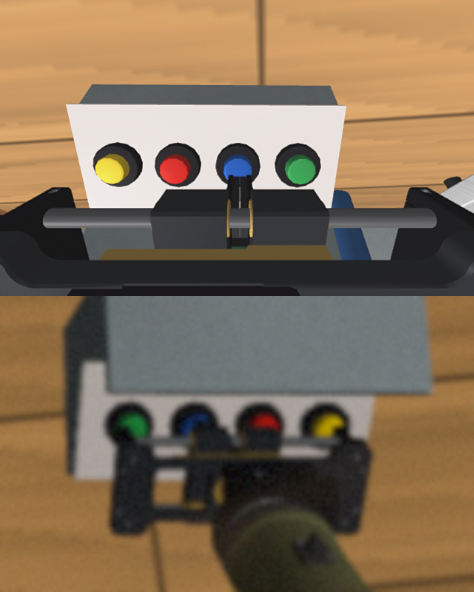

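The wrist view shows the keys at about (403,223) green, (320,217) blue and (149,227) yellow in full-size pixels, with the fingertips lined up on blue. I'll refine this against the colour blobs.

Run:
```python
from h import *
from cell import env
w=env.read_camera("wrist")
for i,nm in ((0,"green"),(2,"red"),(3,"yellow")):
    u=proj(key(i,-.182),w).astype(int); b,na=blob(w["image"],nm,(u[0]-40,u[1]-50,u[0]+40,u[1]+30)); 
    p0=g+(y-g)*i/3
    o=-w["R"].T@w["t"]; r=w["R"].T@np.array([(b[0]-w["cx"])/w["fx"],(b[1]-w["cy"])/w["fy"],1]); X=o+r*((p0-n*.003-o)@n)/(r@n)
    print(nm,b.round(1),na,"offset along tool x,y",RK.inv().apply(X-p0).round(4))
```

```text
green [406.2 226. ] 1249 offset along tool x,y [-0.0011  0.0019  0.003 ]
red [238.1 225.3] 1306 offset along tool x,y [-0.0009  0.0002  0.003 ]
yellow [153.7 224.9] 1398 offset along tool x,y [-0.0007 -0.0007  0.003 ]
```

The key positions agree to within 2 mm. Press blue: align, then go down in small steps.

Call:
{"fn": "send_rows", "kwargs": {
  "xyz": [
    [0.0085, -0.0015, 0],
    [0, 0, 0.005],
    [0, 0, 0.004],
    [0, 0, 0.003],
    [0, 0, 0.003],
    [0, 0, 0.003],
    [0, 0, 0]
  ],
  "rotation": [
    [0.004, -0.004, 0.003],
    [0, 0, 0],
    [0, 0, 0],
    [0, 0, 0],
    [0, 0, 0],
    [0, 0, 0],
    [0, 0, 0]
  ],
  "jaw": [0, 0, 0, 0, 0, 0, 0]
}}

```text
time_s: 9.15
tool_pos: [0.4479, -0.2278, 0.2402]
tool_rot: [-179.9, 35.2, 174.5]
force: [-2.1, 0.0, 2.3]
grip_width: 0.0003
grasp_force: 1.4
```

```bash
python3 q.py 1 -.006
```

```text
[ 0.4479 -0.2278  0.2402] [-179.87   35.24  174.51] [-2.1  0.   2.3]
shift [0.0008 0.001  0.0083] rotvec [-0.0021  0.0042  0.0003]
```

Call:
{"fn": "send_rows", "kwargs": {
  "xyz": [
    [0, 0, 0.002],
    [0, 0, 0.002],
    [0, 0, 0]
  ],
  "rotation": [
    [0, 0, 0],
    [0, 0, 0],
    [0, 0, 0]
  ],
  "jaw": [0, 0, 0]
}}

```text
time_s: 9.45
tool_pos: [0.4495, -0.2282, 0.238]
tool_rot: [-179.9, 35.3, 174.5]
force: [-13.6, 4.0, 15.8]
grip_width: 0.0005
grasp_force: 10.2
```

Call:
{"fn": "send_rows", "kwargs": {
  "xyz": [
    [0, 0, 0.002],
    [0, 0, 0.001],
    [0, 0, 0],
    [0, 0, 0]
  ],
  "rotation": [
    [0, 0, 0],
    [0, 0, 0],
    [0, 0, 0],
    [0, 0, 0]
  ],
  "jaw": [0, 0, 0, 0]
}}

```text
time_s: 9.85
tool_pos: [0.4499, -0.2286, 0.2373]
tool_rot: [180.0, 35.3, 174.4]
force: [-41.5, 10.7, 41.8]
grip_width: 0.0002
grasp_force: 29.2
```

```bash
python3 q.py 1 -.006
```

```text
[ 0.4499 -0.2286  0.2373] [179.96  35.31 174.44] [-41.5  10.7  41.8]
shift [0.0009 0.0016 0.0047] rotvec [ 0.0004  0.0054 -0.0006]
```

Blue is fully down: it bottoms out at tip height about −1 mm, and I'll use less travel on the next keys. Retract and move over to yellow, passing well above red.

Call:
{"fn": "send_rows", "kwargs": {
  "xyz": [
    [0, 0, -0.005],
    [0, 0, -0.02],
    [0, 0, -0.03],
    [0, -0.022, 0],
    [0, -0.022, 0],
    [0, -0.022, 0],
    [0, -0.022, 0],
    [0, -0.022, 0],
    [0, 0, 0]
  ],
  "rotation": [
    [0, 0, 0],
    [0, 0, 0],
    [0, 0, 0],
    [0, 0, 0],
    [0, 0, 0],
    [0, 0, 0],
    [0, 0, 0],
    [0, 0, 0],
    [0, 0, 0]
  ],
  "jaw": [0, 0, 0, 0, 0, 0, 0, 0, 0]
}}

```text
time_s: 10.75
tool_pos: [0.4115, -0.3229, 0.2816]
tool_rot: [-179.5, 34.9, 174.3]
force: [0.4, -0.5, 0.0]
grip_width: 0.0004
grasp_force: 0.0
```

```bash
python3 q.py 3 .012
```

```text
[ 0.4115 -0.3229  0.2816] [-179.54   34.92  174.28] [ 0.4 -0.5  0. ]
shift [ 0.0023 -0.0122  0.0398] rotvec [-0.0101 -0.0013 -0.0029]
```

Call:
{"fn": "send_rows", "kwargs": {
  "xyz": [
    [0.002, -0.0125, 0],
    [0, 0, 0.02],
    [0, 0, 0.02],
    [0, 0, 0]
  ],
  "rotation": [
    [-0.01, -0.001, -0.003],
    [0, 0, 0],
    [0, 0, 0],
    [0, 0, 0]
  ],
  "jaw": [0, 0, 0, 0]
}}

```text
time_s: 11.15
tool_pos: [0.4348, -0.3254, 0.2455]
tool_rot: [-179.8, 34.5, 174.7]
force: [-0.5, 0.6, -0.3]
grip_width: 0.0005
grasp_force: 0.0
```

```bash
python3 q.py 3 -.001
```

```text
[ 0.4348 -0.3254  0.2455] [-179.79   34.47  174.66] [-0.5  0.6 -0.3]
shift [ 0.0008 -0.0124  0.0098] rotvec [-0.002  -0.0093  0.0024]
```

```bash
python3 q.py 3 -.001; python3 -c "
from cell import env
o=env.get_obs();print(o['qpos'].round(1),o['joint_velocities'].round(2))"
```

```text
[ 0.4348 -0.3254  0.2455] [-179.79   34.47  174.66] [-0.5  0.6 -0.3]
shift [ 0.0008 -0.0124  0.0098] rotvec [-0.002  -0.0093  0.0024]
[ 59.5   7.1 -20.  121.  -36.9  27.9 154.1] [-2.62 -2.32  4.18  0.04 -0.13  2.    0.08]
```

Joint 7 is at its limit of 154°, which blocks the last 12 mm. Retract, turn the tool about 10° about its own axis (still clear of the hood) and check.

Call:
{"fn": "send_rows", "kwargs": {
  "xyz": [
    [0, 0, -0.02],
    [0, 0, -0.02],
    [0, 0, 0],
    [0, 0, 0],
    [0, 0, 0]
  ],
  "rotation": [
    [0, 0, 0],
    [0, 0, 0],
    [0, 0, -0.085],
    [0, 0, -0.085],
    [0, 0, 0]
  ],
  "jaw": [0, 0, 0, 0, 0]
}}

```text
time_s: 11.65
tool_pos: [0.4107, -0.3243, 0.2741]
tool_rot: [-177.7, 33.6, 178.2]
force: [-0.8, 0.1, -0.3]
grip_width: 0.0008
grasp_force: 0.0
```

```bash
cat >> q.py <<'E'
print(o["qpos"].round(1))
E
python3 q.py 3 .03
```

```text
[ 0.4107 -0.3243  0.2741] [-177.66   33.64  178.2 ] [-0.8  0.1 -0.3]
shift [-0.0023 -0.0112  0.0159] rotvec [-0.0043 -0.0227  0.054 ]
[ 82.1   3.7 -40.5 121.2 -32.7  32.2 153.9]
```

Call:
{"fn": "send_rows", "kwargs": {
  "xyz": [
    [0, 0, 0],
    [0, 0, 0],
    [0, 0, 0]
  ],
  "rotation": [
    [0, 0, 0],
    [0, 0, 0],
    [0, 0, 0]
  ],
  "jaw": [0, 0, 0]
}}

```text
time_s: 11.95
tool_pos: [0.4117, -0.324, 0.2739]
tool_rot: [-177.7, 33.7, 178.3]
force: [0.6, 0.1, -0.4]
grip_width: 0.0003
grasp_force: 0.0
```

```bash
python3 q.py 3 .03
```

```text
[ 0.4117 -0.324   0.2739] [-177.68   33.65  178.26] [ 0.6  0.1 -0.4]
shift [-0.0015 -0.0117  0.0152] rotvec [-0.0033 -0.0224  0.0549]
[ 81.2   3.8 -39.9 121.1 -32.7  32.1 153.9]
```

Wrong direction, so turn the other way.

Call:
{"fn": "send_rows", "kwargs": {
  "xyz": [
    [0, 0, 0],
    [0, 0, 0],
    [0, 0, 0],
    [0, 0, 0]
  ],
  "rotation": [
    [0, 0, 0.075],
    [0, 0, 0.075],
    [0, 0, 0.075],
    [0, 0, 0]
  ],
  "jaw": [0, 0, 0, 0]
}}

```text
time_s: 12.35
tool_pos: [0.4119, -0.3238, 0.2738]
tool_rot: [173.8, 33.2, 162.8]
force: [1.0, 0.9, 0.1]
grip_width: 0.0004
grasp_force: 0.0
```

```bash
python3 q.py 3 .03
```

```text
[ 0.4119 -0.3238  0.2738] [173.75  33.21 162.82] [1.  0.9 0.1]
shift [-0.004  -0.0113  0.0151] rotvec [-0.0053 -0.0219 -0.1699]
[ 80.6   3.7 -39.2 121.1 -32.8  32.2 141.1]
```

Call:
{"fn": "send_rows", "kwargs": {
  "xyz": [
    [-0.004, -0.0115, 0],
    [0, 0, 0.008],
    [0, 0, 0]
  ],
  "rotation": [
    [-0.005, -0.022, 0],
    [0, 0, 0],
    [0, 0, 0]
  ],
  "jaw": [0, 0, 0]
}}

```text
time_s: 12.65
tool_pos: [0.4167, -0.3363, 0.2674]
tool_rot: [173.3, 34.4, 162.6]
force: [-0.7, -0.3, -0.0]
grip_width: 0.0003
grasp_force: 0.0
```

```bash
python3 q.py 3 .012
```

```text
[ 0.4167 -0.3363  0.2674] [173.31  34.39 162.64] [-0.7 -0.3 -0. ]
shift [-0.0005  0.0003  0.0244] rotvec [-0.0012 -0.0008 -0.1702]
[ 81.    6.  -39.2 120.3 -33.8  30.7 143.4]
```

Call:
{"fn": "send_rows", "kwargs": {
  "xyz": [
    [0, 0, 0.012],
    [0, 0, 0.012],
    [0, 0, 0.004],
    [0, 0, 0.003],
    [0, 0, 0.002],
    [0, 0, 0.002],
    [0, 0, 0]
  ],
  "rotation": [
    [0, 0, 0],
    [0, 0, 0],
    [0, 0, 0],
    [0, 0, 0],
    [0, 0, 0],
    [0, 0, 0],
    [0, 0, 0]
  ],
  "jaw": [0, 0, 0, 0, 0, 0, 0]
}}

```text
time_s: 13.35
tool_pos: [0.4364, -0.3386, 0.2397]
tool_rot: [173.3, 34.4, 162.6]
force: [-2.1, 1.6, 2.1]
grip_width: 0.0006
grasp_force: 1.4
```

```bash
python3 q.py 3 -.001
```

```text
[ 0.4364 -0.3386  0.2397] [173.35  34.44 162.61] [-2.1  1.6  2.1]
shift [-0.      0.0006  0.0033] rotvec [-2.200e-03  1.000e-04 -1.705e-01]
[ 78.3  11.  -39.  119.6 -30.4  25.9 140.8]
```

Call:
{"fn": "send_rows", "kwargs": {
  "xyz": [
    [0, 0, 0.002],
    [0, 0, 0.0015],
    [0, 0, 0],
    [0, 0, 0]
  ],
  "rotation": [
    [0, 0, 0],
    [0, 0, 0],
    [0, 0, 0],
    [0, 0, 0]
  ],
  "jaw": [0, 0, 0, 0]
}}

```text
time_s: 13.75
tool_pos: [0.438, -0.3392, 0.2377]
tool_rot: [173.4, 34.4, 162.6]
force: [-12.4, 6.5, 14.6]
grip_width: 0.0007
grasp_force: 9.9
```

Yellow is fully down at 20 N, well over the 4 N stroke. Release it and head for green.

Call:
{"fn": "send_rows", "kwargs": {
  "xyz": [
    [0, 0, -0.005],
    [0, 0, -0.02],
    [0, 0, -0.03],
    [0, 0, 0]
  ],
  "rotation": [
    [0, 0, 0],
    [0, 0, 0],
    [0, 0, 0],
    [0, 0, 0]
  ],
  "jaw": [0, 0, 0, 0]
}}

```text
time_s: 14.15
tool_pos: [0.4064, -0.3378, 0.2848]
tool_rot: [173.7, 34.7, 162.6]
force: [-0.4, -0.5, 0.2]
grip_width: 0.0007
grasp_force: 0.0
```

```bash
python3 q.py 0 .05
```

```text
[ 0.4064 -0.3378  0.2848] [173.74  34.71 162.58] [-0.4 -0.5  0.2]
shift [0.0302 0.1678 0.0047] rotvec [-0.0097  0.0042 -0.1705]
[ 83.1   3.3 -39.6 120.4 -35.4  33.2 144.5]
```

Call:
{"fn": "send_rows", "kwargs": {
  "xyz": [
    [0.0038, 0.021, 0],
    [0.0038, 0.021, 0],
    [0.0038, 0.021, 0],
    [0.0038, 0.021, 0],
    [0.0038, 0.021, 0],
    [0.0038, 0.021, 0],
    [0.0038, 0.021, 0],
    [0.0038, 0.021, 0],
    [0, 0, 0],
    [0, 0, 0]
  ],
  "rotation": [
    [0, 0, 0],
    [0, 0, 0],
    [0, 0, 0],
    [0, 0, 0],
    [0, 0, 0],
    [0, 0, 0],
    [0, 0, 0],
    [0, 0, 0],
    [-0.01, 0.004, 0],
    [0, 0, 0]
  ],
  "jaw": [0, 0, 0, 0, 0, 0, 0, 0, 0, 0]
}}

```text
time_s: 15.15
tool_pos: [0.4227, -0.1664, 0.2808]
tool_rot: [172.9, 34.3, 162.7]
force: [-0.5, -0.1, -0.8]
grip_width: 0.0004
grasp_force: 0.0
```

```bash
python3 q.py 0 .012
```

```text
[ 0.4227 -0.1664  0.2808] [172.88  34.29 162.66] [-0.5 -0.1 -0.8]
shift [-0.0017 -0.0017  0.0412] rotvec [ 0.0066 -0.0018 -0.1702]
[ 75.5 -12.2 -48.4 131.  -43.7  30.3 133.1]
```

Call:
{"fn": "send_rows", "kwargs": {
  "xyz": [
    [-0.002, -0.001, 0],
    [0, 0, 0.014],
    [0, 0, 0.014],
    [0, 0, 0.013],
    [0, 0, 0.004],
    [0, 0, 0.003],
    [0, 0, 0.002],
    [0, 0, 0.002],
    [0, 0, 0]
  ],
  "rotation": [
    [0.006, -0.002, 0],
    [0, 0, 0],
    [0, 0, 0],
    [0, 0, 0],
    [0, 0, 0],
    [0, 0, 0],
    [0, 0, 0],
    [0, 0, 0],
    [0, 0, 0]
  ],
  "jaw": [0, 0, 0, 0, 0, 0, 0, 0, 0]
}}

```text
time_s: 16.05
tool_pos: [0.4533, -0.1708, 0.2391]
tool_rot: [173.2, 34.4, 162.6]
force: [-3.2, -0.6, 1.9]
grip_width: 0.0004
grasp_force: 1.5
```

```bash
python3 q.py 0 -.001
```

```text
[ 0.4533 -0.1708  0.2391] [173.21  34.36 162.57] [-3.2 -0.6  1.9]
shift [ 0.0001 -0.0003  0.0024] rotvec [-1.000e-04 -9.000e-04 -1.712e-01]
[ 78.   -0.4 -56.  129.6 -30.5  19.3 122.7]
```

Call:
{"fn": "send_rows", "kwargs": {
  "xyz": [
    [0, 0, 0.002],
    [0, 0, 0.0015],
    [0, 0, 0],
    [0, 0, 0]
  ],
  "rotation": [
    [0, 0, 0],
    [0, 0, 0],
    [0, 0, 0],
    [0, 0, 0]
  ],
  "jaw": [0, 0, 0, 0]
}}

```text
time_s: 16.45
tool_pos: [0.4551, -0.1711, 0.2373]
tool_rot: [173.3, 34.3, 162.7]
force: [-32.7, 6.8, 35.1]
grip_width: 0.0001
grasp_force: 24.1
```

Call:
{"fn": "send_rows", "kwargs": {
  "xyz": [
    [0, 0, -0.005],
    [0, 0, -0.02],
    [0, 0, -0.03],
    [0, 0, -0.02],
    [0, 0, 0],
    [0, 0, 0]
  ],
  "rotation": [
    [0, 0, 0],
    [0, 0, 0],
    [0, 0, 0],
    [0, 0, 0],
    [0, 0, 0],
    [0, 0, 0]
  ],
  "jaw": [0, 0, 0, 0, 0, 0]
}}

```text
time_s: 17.05
tool_pos: [0.413, -0.1662, 0.2979]
tool_rot: [173.3, 34.4, 162.7]
force: [1.0, -0.0, 0.6]
grip_width: 0.0003
grasp_force: 0.0
```

Run:
```python
from h import *
from cell import env
c=env.read_camera("scene"); cv2.imwrite("pics/s9.png",c["image"])
```

```text
(no output)
```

View pics/s9.png

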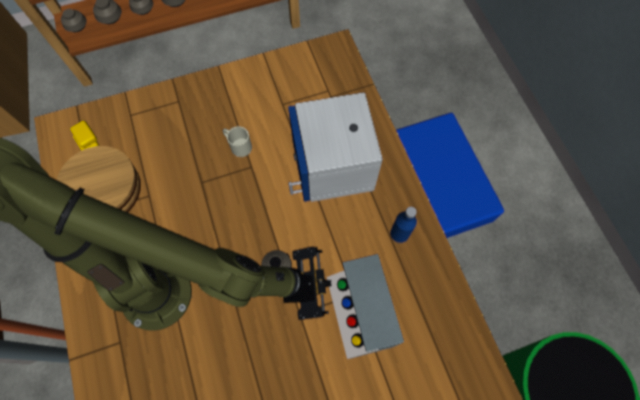

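The door is shut, all keys look up, and the mug (237,140), pot (276,262) and flask (404,225) stand where they were. The gripper is free, so I'll hand in.

```bash
python3 -c "
from cell import env
print(env.sign_off())"
```

```text
the job is handed in; nothing more can be done
None
```

The door was pushed home on its catch, then blue, yellow and green were each pressed fully down in order and released. The final picture shows the red key, pot, mug and flask untouched, and the job was handed in at about 17 s; no verdict was returned.

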